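# Load the bench dryer with slip-decorated spheres

### The arm

A 6-joint arm with a two-finger parallel gripper is mounted at the origin on a cart in front of the work surface, level with it; the furniture and walls round the work are solid. World frame = base frame: x ahead of the robot, y to its left, z up, the work surface at z = 0. Lengths are in m, angles in degrees, forces in N, time in s.
With the tool pointing down it reaches from about 0.375 to 0.9 m from the base axis. Payload 3.1 kg.
Tool frame: the origin (TCP) lies on the centre line of the jaws, within the pads' length; the fingertips stand 17 mm ahead of it and the grasp point (between the pads) lies 2 mm behind it; z points along the fingers, y is the line along which they close (so a half turn about z gives the same grasp; the last joint's range is limited). The gripper opens to 87 mm and grips with 3 to 60 N. Pads are 19 mm wide; open, the fingers measure 117 mm over their backs; the gripper's body (75 mm by 190 mm) begins 51 mm behind the grasp point.
Start: joints at [56.923, 30.224, 82.088, -0, 67.689, -10.227], TCP at [0.243, 0.576, 0.24] pointing down, gripper open.
Joint ranges: [-176.69, 176.69], [-43.24, 126.21], [12.49, 139.97], [-82, 262], [0, 151.66], [-163.58, 163.58]. Speed limits (degrees/s): [159.86, 159.86, 180, 180, 180, 180].

### API

Orientations are given as a 3x3 rotation matrix whose columns are the frame's x, y, z axes.
In Python, from rig import bot, imaging, finder gives the robot as it stands. The module is installed in compiled form; this text tells all that it offers.
- The arm moves only by the tool play_rows, never from a script. Its argument "motion" is a list that holds one entry, the list of rows, each a list of 6 numbers: the shift along the tool's x, y, z in m, then the turn, a rotation vector about the tool's x, y, z in degrees. In form: [[[dx, dy, dz, wx, wy, wz], ...]]. A call has 1 to 8 rows; each row is the pose to reach, as a shift and turn from the pose commanded when the call began, along the tool's axes at that moment; what a row does not reach only later rows make up. A row lasts 1/12 s, in which the tool goes at most 41.7 mm and 7.16 degrees, less where a joint would pass 70% of its speed; a pose out of reach is approached as far as the arm can. A call with a gripper value outside its range is refused whole. "fingers" is the finger opening in m, from 0 to 0.087, set as the call begins (left out, the last holds). The fingers move at their own pace and stop on an object; the grip force is fixed at half the most. Time passes only in rows, so rows that repeat a pose let the fingers close. It gives the time, the measured TCP pose, the force, the opening and the grip force at its end, in the units of the state.
- bot.read_state(): the state, without advancing time (a new reading comes with each control period).
- imaging.capture(name): name is "scene" or "top" or "wrist"; returns a dict with "frame" (480x640x3 uint8, red, green, blue), "camera_matrix" (3x3 intrinsics, pixels), "R" (3x3) and "t" (3): a world point X has camera coordinates R X + t. Camera axes: x right, y down, z forward; pixel columns grow to the right and rows downward; lengths in m; the calibration is good to about 2 mm. The wrist camera is an equidistant fisheye: a pixel r from the principal point sees the ray r / f radians off the axis. A picture is of the moment at which its call begins. There is no depth.
- bot.hand_in(): hands the job in; it is judged then, once.
Trained networks look in the newest picture that a camera, given by its name, has taken for a name from the list of things; names that differ only in an ending like _2 or _b are one class to them, and where a whole thing is asked for, a point or a joint stands for the part that bears it (a point fixed in the world has none). Each returns a list of dicts, best first, with "confidence" (0 to 1); they miss things now and then, are a little off and sometimes report something else, mostly with a low value. They report only what shows in the picture. A call takes as long as a camera call. They do not tell look-alikes from the thing itself.
- finder.recognise(camera, name): "at" ([x, y, z] in m, in world coordinates, good to about 4 mm: the middle of the surface that is visible of it).
- finder.outline_of(camera, name): "pixels" (480x640 bool, what is visible of it).
The state is a dict: "time_s": time; "joint_positions": joint angles; "qvel": joint speeds; "tau": joint torques, N m; "position": TCP position; "tcp_rot": TCP orientation; "force": force on the tool from outside, world axes, zero at the start; "moment": the same for the moment, N m; "opening": opening from 0.0 (shut) to 1.0 (fully open); "grasp_force": force on a finger pad.
Only numpy, scipy, OpenCV 4.12 (cv2) and the standard library are available. Lean on these libraries where they do the work, as an engineer would, in place of code of your own. Each camera call takes 0.05 s, during which the arm holds its last target. There are 200 camera calls.

### The job

Pull the dryer's rack right out and set every decorated ceramic sphere into a dimple of its own on the rack, so that none can roll. Then slide the loaded rack fully home until its catch holds it, and last click the dryer's switch round to the four-dot mark. Leave the other things on the bench alone.

Things in the scene. Friction and masses are not known exactly. Their poses are not given: they have to be found in the camera images.
- dryer: White bench dryer, 300 mm wide, 215 deep, 132 high, fixed. Origin on the bench under the middle of its open mouth; own -x points out of the mouth, the way the rack comes out; own +y is the side with the window, z up. Mouth clear to 100 mm above the bench. A dark base plate with two rails (top at 14 mm) runs 215 mm out in front of the mouth.
- rack (a joint): How far the rack is out, m: 0 fully home, 0.215 right out against its stop. Stays where it is left (2.5 N of friction). In the last 11 mm before home a spring catch has to be pushed past (about 10 N with the friction); it then draws the rack to 0 and holds it; pulling out again takes about the same force.
- rack_handle (a point): Middle of the rack's steel bar handle, which moves with the rack. The bar is 12 mm thick, 80 mm long, level, along the dryer's own y, 85 mm above the bench, on two posts 68 mm apart, 66 mm in front of the rack's front strip (strip top 60 mm above the bench). Take it from above with the fingers closing along the dryer's own x.
- dial (a joint): Angle of the switch, rad, growing clockwise seen from above. Six clicks 0.628 rad (36 deg) apart: 0 = bar mark (off), 0.628 one dot, 1.257 two, 1.885 three, 2.513 four, 3.142 five (red); end stops 0.12 beyond. A spring draws it into the nearest click when let go; moving off a click takes about 0.1 N m. It starts at off or at one dot.
- dial_grip (a point): Point on the axis of the switch at a good height to grip, 27 mm above the dryer's top (159 mm above the bench). The black wing of the knob is 50 mm long, 14 thick, 30 high (top 10 mm above this point). Site x lies along the wing; the white pointer line is at its -x end. At reading 0 it points along the dryer's own +x.
- sphere_1: Ceramic sphere, 60 mm across, terracotta with two white bands, 90 to 180 g; may be absent (None). Origin at its centre; its axes turn as it rolls. Starts lying loose on the ware board and rolls if touched, but soon stops.
- sphere_2: Ceramic sphere, 60 mm across, white with two blue bands, 90 to 180 g; may be absent (None). Origin at its centre; its axes turn as it rolls. Starts lying loose on the ware board and rolls if touched, but soon stops.
- sphere_3: Ceramic sphere, 60 mm across, blue with two white bands, 90 to 180 g; may be absent (None). Origin at its centre; its axes turn as it rolls. Starts lying loose on the ware board and rolls if touched, but soon stops.
- sphere_4: Ceramic sphere, 60 mm across, grey with two terracotta bands, 90 to 180 g; may be absent (None). Origin at its centre; its axes turn as it rolls. Starts lying loose on the ware board and rolls if touched, but soon stops.
- sphere_5: Ceramic sphere, 60 mm across, brick-red with two black bands, 90 to 180 g; may be absent (None). Origin at its centre; its axes turn as it rolls. Starts lying loose on the ware board and rolls if touched, but soon stops.
- dimple_1 (a point): Where the centre of a sphere is when it is seated in dimple 1 of the rack (56 mm above the bench); moves with the rack. The dimple is a dish 44 mm across and 8 deep in a flat buff slab whose top is 34 mm above the bench. Six dimples, 90 mm apart in two rows of three: 1-3 by the handle, 58 mm behind the strip, 4-6 the inner row, with a back lip 53 mm behind it (top 44 mm above the bench).
- dimple_2 (a point): Where the centre of a sphere is when it is seated in dimple 2 of the rack (56 mm above the bench); moves with the rack. The dimple is a dish 44 mm across and 8 deep in a flat buff slab whose top is 34 mm above the bench. Six dimples, 90 mm apart in two rows of three: 1-3 by the handle, 58 mm behind the strip, 4-6 the inner row, with a back lip 53 mm behind it (top 44 mm above the bench).
- dimple_3 (a point): Where the centre of a sphere is when it is seated in dimple 3 of the rack (56 mm above the bench); moves with the rack. The dimple is a dish 44 mm across and 8 deep in a flat buff slab whose top is 34 mm above the bench. Six dimples, 90 mm apart in two rows of three: 1-3 by the handle, 58 mm behind the strip, 4-6 the inner row, with a back lip 53 mm behind it (top 44 mm above the bench).
- dimple_4 (a point): Where the centre of a sphere is when it is seated in dimple 4 of the rack (56 mm above the bench); moves with the rack. The dimple is a dish 44 mm across and 8 deep in a flat buff slab whose top is 34 mm above the bench. Six dimples, 90 mm apart in two rows of three: 1-3 by the handle, 58 mm behind the strip, 4-6 the inner row, with a back lip 53 mm behind it (top 44 mm above the bench).
- dimple_5 (a point): Where the centre of a sphere is when it is seated in dimple 5 of the rack (56 mm above the bench); moves with the rack. The dimple is a dish 44 mm across and 8 deep in a flat buff slab whose top is 34 mm above the bench. Six dimples, 90 mm apart in two rows of three: 1-3 by the handle, 58 mm behind the strip, 4-6 the inner row, with a back lip 53 mm behind it (top 44 mm above the bench).
- dimple_6 (a point): Where the centre of a sphere is when it is seated in dimple 6 of the rack (56 mm above the bench); moves with the rack. The dimple is a dish 44 mm across and 8 deep in a flat buff slab whose top is 34 mm above the bench. Six dimples, 90 mm apart in two rows of three: 1-3 by the handle, 58 mm behind the strip, 4-6 the inner row, with a back lip 53 mm behind it (top 44 mm above the bench).
- ware_board: Pale wooden ware board, 250 x 190 mm, fixed; origin under its centre, own x along the long side. Its floor is 10 mm above the bench, with a lip 10 mm wide, 15 mm higher (top 25 mm above the bench), all round. The spheres lie on it (centres 40 mm above the bench).
- jar_cobalt: Glass jar with a pale label and a black screw lid, 60 mm across, 79 high, behind the ware board; to be left alone. Origin under its centre.
- slip_bulb: Yellow rubber slip-trailing bulb with a black nozzle, 59 mm across, 100 high, behind the work; to be left alone. Origin under its centre.
Not all that is in view belongs to the job. What is shaped like the sphere_5 but yellow is not meant.

How it is judged (in metres and radians):
On the way, in this order (a step that is already met when the one before it is completed fails the run):
1. the rack is pulled fully out (value of joint rack above 0.203 m), for 0.2 s.
2. every sphere that is there sits in a dimple of the pulled-out rack ((distance between sphere_1 and dimple_1 below 0.009 m or distance between sphere_1 and dimple_2 below 0.009 m or distance between sphere_1 and dimple_3 below 0.009 m or distance between sphere_1 and dimple_4 below 0.009 m or distance between sphere_1 and dimple_5 below 0.009 m or distance between sphere_1 and dimple_6 below 0.009 m) and (distance between sphere_2 and dimple_1 below 0.009 m or distance between sphere_2 and dimple_2 below 0.009 m or distance between sphere_2 and dimple_3 below 0.009 m or distance between sphere_2 and dimple_4 below 0.009 m or distance between sphere_2 and dimple_5 below 0.009 m or distance between sphere_2 and dimple_6 below 0.009 m) and (distance between sphere_3 and dimple_1 below 0.009 m or distance between sphere_3 and dimple_2 below 0.009 m or distance between sphere_3 and dimple_3 below 0.009 m or distance between sphere_3 and dimple_4 below 0.009 m or distance between sphere_3 and dimple_5 below 0.009 m or distance between sphere_3 and dimple_6 below 0.009 m) and (distance between sphere_4 and dimple_1 below 0.009 m or distance between sphere_4 and dimple_2 below 0.009 m or distance between sphere_4 and dimple_3 below 0.009 m or distance between sphere_4 and dimple_4 below 0.009 m or distance between sphere_4 and dimple_5 below 0.009 m or distance between sphere_4 and dimple_6 below 0.009 m) and (distance between sphere_5 and dimple_1 below 0.009 m or distance between sphere_5 and dimple_2 below 0.009 m or distance between sphere_5 and dimple_3 below 0.009 m or distance between sphere_5 and dimple_4 below 0.009 m or distance between sphere_5 and dimple_5 below 0.009 m or distance between sphere_5 and dimple_6 below 0.009 m) and value of joint rack above 0.18 m), for 0.3 s.
3. the loaded rack is pushed home past its catch (value of joint rack below 0.004 m), for 0.3 s.
4. the switch is clicked to the four-dot mark (value of joint dial between 2.39327 and 2.63327 rad and value of joint rack below 0.004 m), for 0.3 s.
At the end, for the whole second after the job is handed in: Every sphere present rests in a dimple of the rack (centre within 9 mm of the dimple's point), the rack is home (joint under 4 mm), the switch stands in the four-dot click (2.51 rad, within 0.12), and the spheres are at rest (all of step 4 and (distance between sphere_1 and dimple_1 below 0.009 m or distance between sphere_1 and dimple_2 below 0.009 m or distance between sphere_1 and dimple_3 below 0.009 m or distance between sphere_1 and dimple_4 below 0.009 m or distance between sphere_1 and dimple_5 below 0.009 m or distance between sphere_1 and dimple_6 below 0.009 m) and (distance between sphere_2 and dimple_1 below 0.009 m or distance between sphere_2 and dimple_2 below 0.009 m or distance between sphere_2 and dimple_3 below 0.009 m or distance between sphere_2 and dimple_4 below 0.009 m or distance between sphere_2 and dimple_5 below 0.009 m or distance between sphere_2 and dimple_6 below 0.009 m) and (distance between sphere_3 and dimple_1 below 0.009 m or distance between sphere_3 and dimple_2 below 0.009 m or distance between sphere_3 and dimple_3 below 0.009 m or distance between sphere_3 and dimple_4 below 0.009 m or distance between sphere_3 and dimple_5 below 0.009 m or distance between sphere_3 and dimple_6 below 0.009 m) and (distance between sphere_4 and dimple_1 below 0.009 m or distance between sphere_4 and dimple_2 below 0.009 m or distance between sphere_4 and dimple_3 below 0.009 m or distance between sphere_4 and dimple_4 below 0.009 m or distance between sphere_4 and dimple_5 below 0.009 m or distance between sphere_4 and dimple_6 below 0.009 m) and (distance between sphere_5 and dimple_1 below 0.009 m or distance between sphere_5 and dimple_2 below 0.009 m or distance between sphere_5 and dimple_3 below 0.009 m or distance between sphere_5 and dimple_4 below 0.009 m or distance between sphere_5 and dimple_5 below 0.009 m or distance between sphere_5 and dimple_6 below 0.009 m) and velocity of joint dial between -0.1 and 0.1 rad/s and linear speed of each of sphere_1, sphere_2, sphere_3, sphere_4, sphere_5 below 0.02 m/s); the robot touches nothing.
It fails at once if the cobalt-blue jar or the slip bulb is shoved more than 6 cm or knocked over (distance of any of jar_cobalt, slip_bulb from where it was at the start of the episode above 0.06 m or angle between any of jar_cobalt, slip_bulb's own z axis and vertical above 0.7 rad).
Of sphere_1, sphere_2, sphere_3, sphere_4, sphere_5 only 3 to 5 are there at a start; the rules pass over those that are not, and their reading is None.
At some moment in a run one of sphere_1, sphere_2, sphere_3, sphere_4, sphere_5 may be knocked a few centimetres aside while the robot is not near it.
Once in a run the grip may slacken for a moment while it holds something.
It also fails if it takes over 210 s, if anything falls off the work surface, if the arm or the gripper's body presses on something with over 40 N, if the wrist force passes 120 N, or if a joint passes its speed limit or range.

## Working session

There is one attempt and no reset: what is moved stays moved. The work goes in short steps, Python scripts to look and compute and a tool call to move; the robot and the scene stay as the last step left them, time stands still between calls to the robot, and variables do not carry over. Pictures are saved under pics/ and viewed, at most 14 in all, crops included, and the job is handed in when it is done.

Besides the shell and the picture viewer there is one more tool, called after ">>>" as name(argument=value, ...) on one line, values as JSON. play_rows: Moves the arm, as the interface text tells. Its arguments: {"type":"object","properties":{"motion":{"type":"array"},"fingers":{"type":"number"}},"required":["motion"]}

```bash
mkdir -p pics
cat > h.py <<'E'
import numpy as np, cv2
from rig import bot, imaging, finder
def snap(c,f=None):
    d=imaging.capture(c)
    if f: cv2.imwrite('pics/'+f,d['frame'][:,:,::-1])
    return d
def proj(d,X):
    p=d['R']@np.array(X)+d['t']; q=d['camera_matrix']@p; return q[:2]/q[2]
def ray(d,uv,z):
    K=d['camera_matrix']; r=d['R'].T@np.linalg.solve(K,[uv[0],uv[1],1]); o=-d['R'].T@d['t']
    return o+r*(z-o[2])/r[2]
E
python3 - <<'E'
from h import *
for c in ['scene','top']:
    d=snap(c,c+'0.png')
    print(c,-d['R'].T@d['t'])
    for n in ['dryer','rack_handle','dial_grip','sphere_1','sphere_2','sphere_3','sphere_4','sphere_5','ware_board','jar_cobalt','slip_bulb','dimple_1']:
        print(n,[(np.round(x['at'],3).tolist(),round(x['confidence'],2),np.round(proj(d,x['at'])).tolist()) for x in finder.recognise(c,n)][:6])
s=bot.read_state();print(s['position'],s['tcp_rot'],s['time_s'])
E
```

```text
scene [ 0.02679252 -0.66464879  0.92907753]
dryer [([0.573, 0.122, 0.039], 0.77, [266.0, 228.0]), ([0.58, 0.077, 0.036], 0.34, [280.0, 236.0]), ([0.528, 0.208, 0.146], 0.33, [226.0, 190.0])]
rack_handle [([0.58, 0.072, 0.034], 0.56, [281.0, 238.0]), ([0.621, -0.308, 0.056], 0.3, [409.0, 306.0])]
dial_grip [([0.527, 0.208, 0.147], 0.56, [225.0, 189.0])]
sphere_1 [([0.505, -0.391, 0.062], 0.95, [406.0, 360.0]), ([0.545, -0.311, 0.06], 0.78, [388.0, 326.0]), ([0.619, -0.305, 0.056], 0.71, [407.0, 305.0]), ([0.355, -0.262, 0.052], 0.63, [307.0, 370.0]), ([0.4, -0.184, 0.05], 0.55, [296.0, 334.0]), ([0.526, 0.207, 0.146], 0.25, [226.0, 190.0])]
sphere_2 [([0.505, -0.391, 0.062], 0.95, [406.0, 360.0]), ([0.545, -0.311, 0.06], 0.78, [388.0, 326.0]), ([0.619, -0.305, 0.056], 0.71, [407.0, 305.0]), ([0.355, -0.262, 0.052], 0.63, [307.0, 370.0]), ([0.4, -0.184, 0.05], 0.55, [296.0, 334.0]), ([0.526, 0.207, 0.146], 0.25, [226.0, 190.0])]
sphere_3 [([0.505, -0.391, 0.062], 0.95, [406.0, 360.0]), ([0.545, -0.311, 0.06], 0.78, [388.0, 326.0]), ([0.619, -0.305, 0.056], 0.71, [407.0, 305.0]), ([0.35
[... 2468 characters left out ...]
01, 0.062], 0.72, [448.0, 252.0]), ([0.41, -0.177, 0.053], 0.69, [386.0, 324.0]), ([0.521, -0.381, 0.059], 0.62, [488.0, 269.0]), ([0.365, -0.249, 0.051], 0.61, [422.0, 347.0])]
ware_board [([0.557, -0.354, 0.011], 0.71, [468.0, 253.0]), ([0.534, 0.212, 0.138], 0.32, [181.0, 257.0])]
jar_cobalt [([0.727, -0.315, 0.074], 0.81, [455.0, 165.0]), ([0.589, 0.062, 0.032], 0.17, [268.0, 235.0])]
slip_bulb [([0.766, -0.177, 0.051], 0.82, [385.0, 149.0])]
dimple_1 [([0.589, 0.062, 0.035], 0.77, [268.0, 234.0])]
[0.24266434 0.57594528 0.23955019] [[-9.21524037e-01  3.88321322e-01 -9.58607806e-06]
 [ 3.88321321e-01  9.21524037e-01  1.18801342e-05]
 [ 1.34471108e-05  7.22535070e-06 -1.00000000e+00]] 1.3
```

View pics/scene0.png

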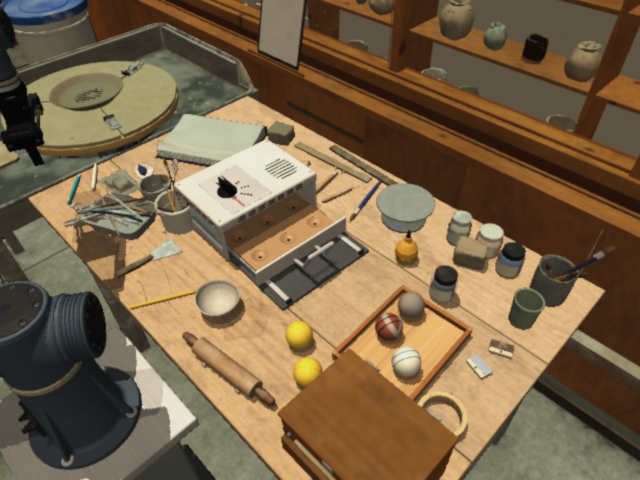

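View pics/top0.png

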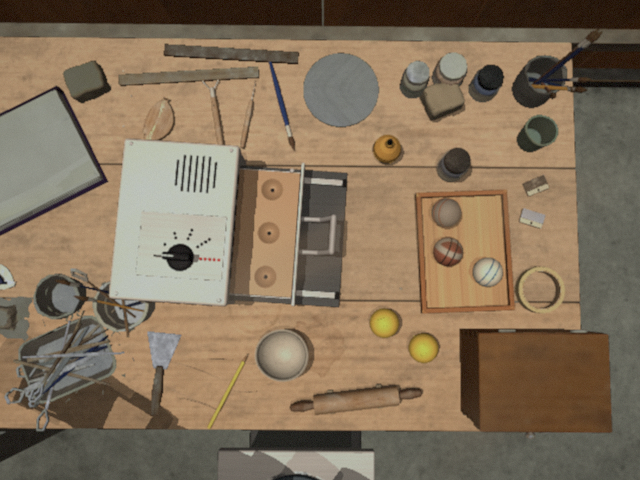

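The scene picture shows the dryer at (250,190), with the rack partly out and its handle at about (340,250). The board holds three spheres: white at (406,362), red at (388,326) and grey at (411,304). In the top picture the board spheres are at (447,212) grey, (448,250) red and (488,271) white. The two plain yellow balls at (384,323) and (424,348) are the decoys. I'll take a close crop to check the choice and get the dryer's corners.

Run:
```python
from h import *
a=cv2.imread('pics/top0.png')
L=cv2.resize(a[130:320,100:360],None,fx=3,fy=3,interpolation=cv2.INTER_CUBIC)[:,:780]
cv2.imwrite('pics/c1.png',L)
b=cv2.imread('pics/scene0.png')
R1=cv2.resize(a[185:315,410:520],None,fx=3.6,fy=3.6,interpolation=cv2.INTER_CUBIC)
R2=cv2.resize(b[280:400,330:480],None,fx=2.6,fy=2.6,interpolation=cv2.INTER_CUBIC)
H=max(R1.shape[0],R2.shape[0]);P=lambda i:cv2.copyMakeBorder(i,0,H-i.shape[0],0,0,0)
cv2.imwrite('pics/c2.png',np.hstack([P(R1),P(R2)]))
```

```text
(no output)
```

View pics/c1.png

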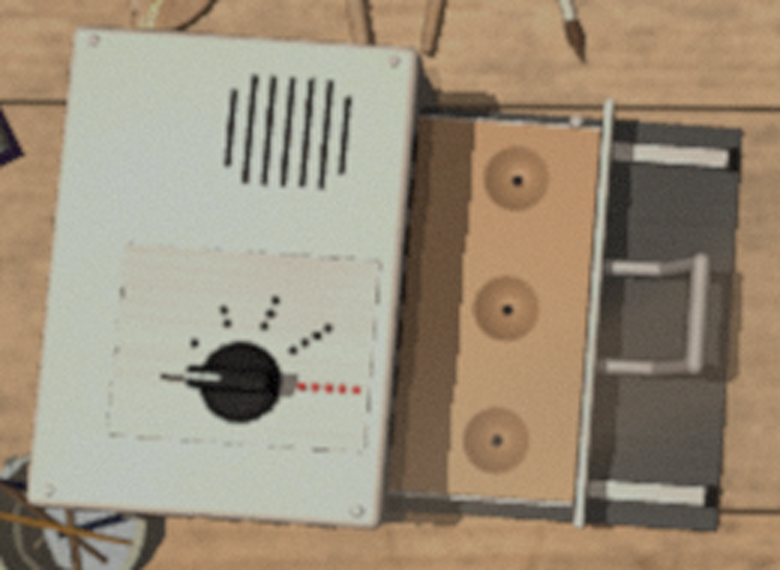

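View pics/c2.png

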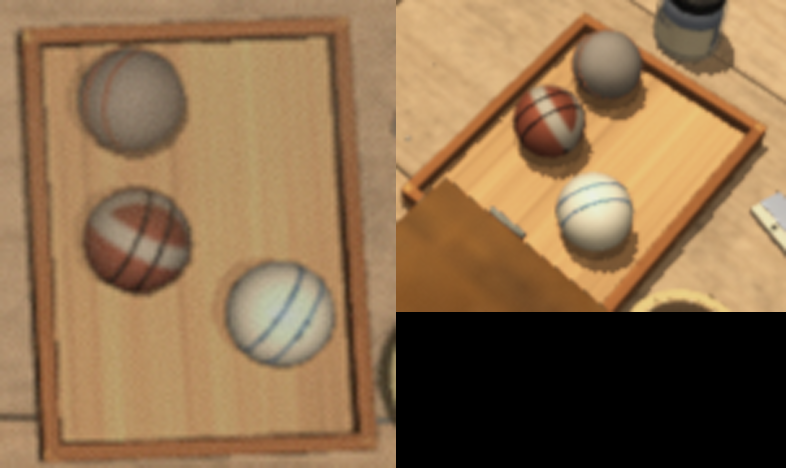

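Three spheres belong to the job: grey with terracotta bands (447,212), brick-red with black bands (448,250) and white with blue bands (488,271). In the crop the switch pointer is toward own +x, so it reads 0. Handle bar at (697,315), dimples at (517,181), (507,309) and (497,439).

Run:
```python
from h import *
d=snap('top')
f=lambda u,v:(u/3+100-.33,v/3+130-.33)
W=lambda u,v,z:ray(d,f(u,v),z)
c=[W(78,30,.132),W(418,50,.132),W(380,525,.132),W(30,500,.132)]
for p in c: print(np.round(p,4))
x=(c[0]-c[1]+c[3]-c[2]);x/=np.linalg.norm(x); y=(c[3]-c[0]+c[2]-c[1]);y/=np.linalg.norm(y)
print('x',x,'y',y,np.degrees(np.arctan2(x[1],x[0])),np.degrees(np.arctan2(y[1],y[0])))
print('dims',[np.linalg.norm(c[i]-c[(i+1)%4]) for i in range(4)],'mouth',(c[1]+c[2])/2)
D=[W(517,181,.028),W(507,309,.028),W(497,439,.028)]
print('dimples',np.round(D,4),'handle',W(697,315,.087),W(702,258,.087),W(692,370,.087),'dial',W(240,381,.15))
print('plate',W(742,128,.008),W(716,528,.008))
for n in ['sphere_1']:
    for r in finder.recognise('top',n):
        print(r['at'])
# circle fits by outline
for r in finder.outline_of('top','sphere_1'):
    m=r['pixels'].astype('uint8'); cs,_=cv2.findContours(m,0,2); k=max(cs,key=cv2.contourArea)
    (u,v),R=cv2.minEnclosingCircle(k); print(r['confidence'],u,v,R,np.round(ray(d,(u,v),.04),4))
s=bot.read_state();print(s['position'],s['joint_positions'])
```

```text
[0.7576 0.3261 0.132 ]
[0.7466 0.1103 0.132 ]
[0.4468 0.1272 0.132 ]
[0.4605 0.3438 0.132 ]
x [0.05712484 0.99836704 0.        ] y [-0.99832239  0.05790004  0.        ] 86.72520485573932 176.68071581439457
dims [np.float64(0.21607989805419173), np.float64(0.3002699573758065), np.float64(0.21699283582233186), np.float64(0.29762361736397835)] mouth [0.59668897 0.11878401 0.132     ]
dimples [[0.6826 0.0556 0.028 ]
 [0.5936 0.061  0.028 ]
 [0.5046 0.0663 0.028 ]] handle [ 0.58397209 -0.06841176  0.087     ] [ 0.62147058 -0.07142797  0.087     ] [ 0.54800968 -0.06540523  0.087     ] dial [0.53399501 0.21201647 0.15      ]
plate [ 0.72550484 -0.10033826  0.008     ] [ 0.44527912 -0.0836191   0.008     ]
[0.6355, -0.2945, 0.0614]
[0.518, -0.3803, 0.0596]
[0.558, -0.3023, 0.0624]
[0.3642, -0.2507, 0.0508]
[0.4135, -0.1773, 0.0508]
0.96 487.1206970214844 271.5 15.32606029510498 [ 0.5167 -0.3838  0.04  ]
0.74 384.3333435058594 321.5 15.738401412963867 [ 0.4147 -0.1753  0.04  ]
0.7 422.7418518066406 346.6744079589844 14.899935722351074 [ 0.3653 -0.2521  0.04  ]
0.67 445.3446960449219 211.2493133544922 14.827013969421387 [ 0.6393 -0.3005  0.04  ]
0.57 446.73077392578125 251.26922607421875 14.894296646118164 [ 0.5572 -0.3024  0.04  ]
0.27 386.2317199707031 147.76829528808594 14.538858413696289 [ 0.7707 -0.1799  0.04  ]
[0.24263721 0.57595035 0.23955624] [ 5.69234331e+01  3.02227636e+01  8.20877200e+01  3.08074147e-03
  6.76905672e+01 -1.02283342e+01]
```

>>> play_rows(motion=[[[-0.282,-0.23,0,0,0,-19.5],[-0.282,-0.23,0,0,0,-19.5],[-0.282,-0.23,0,0,0,-19.5],[-0.282,-0.23,0,0,0,-19.5],[-0.282,-0.23,0,0,0,-19.5],[-0.282,-0.23,0,0,0,-19.5],[-0.282,-0.23,0,0,0,-19.5],[-0.564,-0.46,0,0,0,-19.5]]], fingers=0.06)

```text
time_s: 2.12
position: [0.3984, 0.2819, 0.2399]
tcp_rot: [[-0.998, 0.058, 0.001], [0.058, 0.998, 0.0], [-0.001, 0.0, -1.0]]
force: [0.4, 0.2, -0.0]
opening: 0.691
grasp_force: 0.0
```

```bash
cat >> h.py <<'E'
YAW=86.72
def plan(*targets, yaw=YAW):
    """tool-frame shift+turn from the present pose to world targets, tool down, tool y along yaw"""
    from scipy.spatial.transform import Rotation as Ro
    s=bot.read_state(); R=np.array(s['tcp_rot']); p=np.array(s['position'])
    a=np.radians(yaw); y=[np.cos(a),np.sin(a),0]; T=np.c_[np.cross(y,[0,0,-1]),y,[0,0,-1]]
    w=np.degrees(Ro.from_matrix(R.T@T).as_rotvec())
    print('t',round(s['time_s'],2),'at',np.round(p,4),'F',np.round(s['force'],1),'op',round(s['opening']*.087,4),'g',round(s['grasp_force'],1))
    for t in targets: print(np.round(R.T@(np.array(t)-p),4).tolist(),np.round(w,1).tolist())
E
python3 -c "
from h import *
plan([.584,-.067,.24])"
```

```text
t 2.12 at [0.3984 0.2819 0.2399] F [ 0.4  0.2 -0. ] op 0.0601 g 0.0
[-0.2055, -0.3376, -0.0001] [0.0, 0.0, -0.0]
```

>>> play_rows(motion=[[[-0.206,-0.338,0,0,0,0],[-0.206,-0.338,0,0,0,0],[-0.206,-0.338,0,0,0,0],[-0.206,-0.338,0,0,0,0],[-0.206,-0.338,0,0,0,0],[-0.206,-0.338,0,0,0,0],[-0.206,-0.338,0,0,0,0],[-0.206,-0.338,0,0,0,0]]])

```text
time_s: 2.78
position: [0.555, -0.0128, 0.2398]
tcp_rot: [[-0.998, 0.059, 0.0], [0.059, 0.998, 0.0], [-0.0, 0.0, -1.0]]
force: [0.7, 0.7, -0.1]
opening: 0.689
grasp_force: 0.0
```

```bash
python3 -c "
from h import *
plan([.584,-.067,.14],[.584,-.067,.088])"
```

```text
t 2.78 at [ 0.555  -0.0128  0.2398] F [ 0.7  0.7 -0.1] op 0.06 g 0.0
[-0.0321, -0.0524, 0.0998] [0.0, 0.0, -0.1]
[-0.032, -0.0524, 0.1518] [0.0, 0.0, -0.1]
```

>>> play_rows(motion=[[[-0.032,-0.052,0.03,0,0,0],[-0.032,-0.052,0.07,0,0,0],[-0.032,-0.052,0.1,0,0,0],[-0.032,-0.052,0.12,0,0,0],[-0.032,-0.052,0.137,0,0,0],[-0.032,-0.052,0.15,0,0,0],[-0.032,-0.052,0.152,0,0,0],[-0.032,-0.052,0.152,0,0,0]]])

```text
time_s: 3.45
position: [0.5828, -0.0643, 0.0867]
tcp_rot: [[-0.998, 0.059, -0.002], [0.059, 0.998, 0.001], [0.002, 0.0, -1.0]]
force: [0.1, -0.3, -0.0]
opening: 0.689
grasp_force: 0.0
```

>>> play_rows(motion=[[[0,0,0,0,0,0],[0,0,0,0,0,0],[0,0,0,0,0,0],[0,0,0,0,0,0],[0,0,0,0,0,0],[0,0,0,0,0,0]]], fingers=0.0)

```text
time_s: 3.95
position: [0.5834, -0.0644, 0.0881]
tcp_rot: [[-0.998, 0.058, 0.001], [0.058, 0.998, -0.0], [-0.001, -0.0, -1.0]]
force: [0.2, -1.0, 0.3]
opening: 0.319
grasp_force: 0.0
```

Fingers are still closing, so I'll wait and then pull out.

>>> play_rows(motion=[[[0,0,0,0,0,0],[0,0,0,0,0,0],[0,0,0,0,0,0],[0,0,0,0,0,0],[0,0,0,0,0,0],[0,0,0,0,0,0]]])

```text
time_s: 4.45
position: [0.5833, -0.0647, 0.0878]
tcp_rot: [[-0.998, 0.058, 0.0], [0.058, 0.998, -0.0], [-0.0, -0.0, -1.0]]
force: [-1.5, -2.3, 4.4]
opening: 0.126
grasp_force: 30.0
```

>>> play_rows(motion=[[[0,-0.01,0,0,0,0],[0,-0.022,0,0,0,0],[0,-0.034,0,0,0,0],[0,-0.046,0,0,0,0],[0,-0.058,0,0,0,0],[0,-0.07,0,0,0,0],[0,-0.075,0,0,0,0],[0,-0.08,0,0,0,0]]])

```text
time_s: 5.12
position: [0.5785, -0.146, 0.0878]
tcp_rot: [[-0.998, 0.06, 0.0], [0.06, 0.998, 0.0], [-0.0, 0.0, -1.0]]
force: [-0.2, 2.8, 5.1]
opening: 0.125
grasp_force: 30.0
```

>>> play_rows(motion=[[[0,-0.003,0,0,0,0],[0,-0.006,0,0,0,0],[0,-0.009,0,0,0,0],[0,-0.012,0,0,0,0],[0,-0.014,0,0,0,0],[0,-0.016,0,0,0,0],[0,-0.018,0,0,0,0],[0,-0.02,0,0,0,0]]])

```text
time_s: 5.78
position: [0.5774, -0.1652, 0.0878]
tcp_rot: [[-0.998, 0.059, 0.0], [0.059, 0.998, 0.0], [-0.0, 0.0, -1.0]]
force: [0.6, 2.3, 4.3]
opening: 0.126
grasp_force: 30.0
```

>>> play_rows(motion=[[[0,-0.002,0,0,0,0],[0,-0.004,0,0,0,0],[0,-0.006,0,0,0,0],[0,-0.008,0,0,0,0],[0,-0.01,0,0,0,0],[0,-0.012,0,0,0,0],[0,-0.014,0,0,0,0],[0,-0.014,0,0,0,0]]])

```text
time_s: 6.45
position: [0.577, -0.1685, 0.0876]
tcp_rot: [[-0.998, 0.065, 0.0], [0.065, 0.998, 0.018], [0.001, 0.018, -1.0]]
force: [8.3, 30.4, 9.6]
opening: 0.123
grasp_force: 30.0
```

>>> play_rows(motion=[[[0,0.006,0,0,0,0],[0,0.0105,0,0,0,0],[0,0.0105,0,0,0,0],[0,0.0105,0,0,0,0]]])

```text
time_s: 6.78
position: [0.5772, -0.1681, 0.0877]
tcp_rot: [[-0.998, 0.059, 0.0], [0.059, 0.998, 0.001], [-0.0, 0.001, -1.0]]
force: [1.2, 4.9, 6.5]
opening: 0.127
grasp_force: 30.0
```

>>> play_rows(motion=[[[0,0,0,0,0,0],[0,0,0,0,0,0],[0,0,0,0,0,0],[0,0,0,0,0,0],[0,0,0,0,0,0],[0,0,-0.02,0,0,0],[0,0,-0.05,0,0,0],[0,0,-0.08,0,0,0]]], fingers=0.08)

```text
time_s: 7.45
position: [0.5762, -0.1677, 0.1671]
tcp_rot: [[-0.998, 0.059, -0.003], [0.059, 0.998, 0.001], [0.003, 0.001, -1.0]]
force: [0.8, 0.3, 0.1]
opening: 0.649
grasp_force: 0.0
```

```bash
cat >> h.py <<'E'
def spheres(d,z=.04):
    out=[]
    for r in finder.outline_of('top','sphere_1'):
        k=max(cv2.findContours(r['pixels'].astype('uint8'),0,2)[0],key=cv2.contourArea)
        (u,v),R=cv2.minEnclosingCircle(k); out.append((u,v,R)); print(round(r['confidence'],2),np.round((u,v,R),1),np.round(ray(d,(u,v),z),4),np.round(ray(d,(u,v),.056),4)[:2])
E
python3 - <<'E'
from h import *
d=snap('top','top1.png'); spheres(d)
plan([.517,-.384,.167],[.517,-.384,.047])
E
```

```text
0.98 [486.9 270.9  15.4] [ 0.518  -0.3834  0.04  ] [ 0.5171 -0.3789]
0.94 [449.  251.   14.3] [ 0.5578 -0.307   0.04  ] [ 0.5564 -0.3036]
0.7 [423.5 346.5  14.2] [ 0.3656 -0.2537  0.04  ] [ 0.3668 -0.251 ]
t 7.55 at [ 0.5803 -0.1696  0.1723] F [ 0.7 -0.7  0.8] op 0.0643 g 0.0
[0.0507, -0.2177, 0.0058] [-0.3, 0.5, -0.1]
[0.0519, -0.2172, 0.1258] [-0.3, 0.5, -0.1]
```

View pics/top1.png

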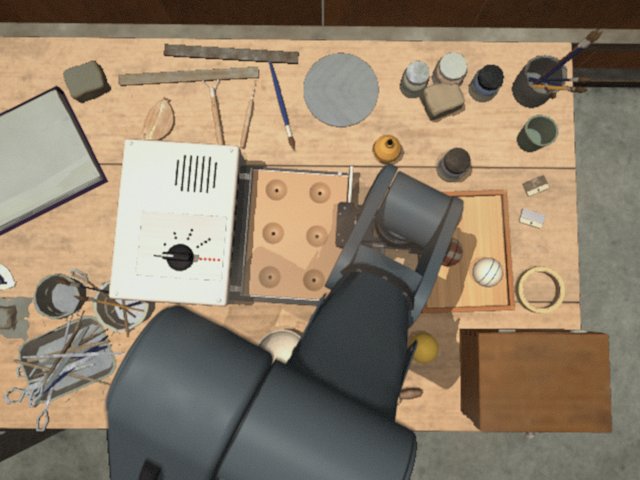

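The top picture shows the rack fully out: front dimples at (320,193), (316,236), (313,280), inner ones at (277,190), (273,233), (269,277). The white sphere is still at (488,271), and the arm partly hides the board.

>>> play_rows(motion=[[[0.0464,-0.217,0,0,0,0],[0.0464,-0.217,0,0,0,0],[0.0464,-0.217,0,0,0,0],[0.0464,-0.217,0,0,0,0],[0.0464,-0.217,0,0,0,0],[0.0464,-0.217,0,0,0,0],[0.0464,-0.217,0,0,0,0],[0.0464,-0.217,0,0,0,0]]], fingers=0.08)

```text
time_s: 8.22
position: [0.5173, -0.3817, 0.1664]
tcp_rot: [[-0.998, 0.061, -0.001], [0.061, 0.998, 0.002], [0.001, 0.002, -1.0]]
force: [0.5, 0.2, -0.2]
opening: 0.919
grasp_force: 0.0
```

Run:
```python
from h import *
plan([.518,-.382,.047])
d=snap('top')
for p in [(320,193),(316,236),(313,280),(277,190),(273,233),(269,277)]: print(np.round(ray(d,p,.028),4))
w=snap('wrist','w1.png'); print(w['camera_matrix'],w['R'],w['t'])
for r in finder.recognise('wrist','sphere_1'): print(np.round(r['at'],4),r['confidence'])
```

```text
t 8.22 at [ 0.5173 -0.3817  0.1664] F [ 0.5  0.2 -0.2] op 0.08 g 0.0
[-0.0009, -0.0005, 0.1194] [0.1, -0.1, -0.2]
[ 0.6771 -0.0438  0.028 ]
[ 0.5875 -0.0364  0.028 ]
[ 0.4972 -0.0311  0.028 ]
[0.6827 0.0452 0.028 ]
[0.593  0.0521 0.028 ]
[0.5026 0.0587 0.028 ]
[[371.64829954   0.         316.50728473]
 [  0.         371.64829954 233.28629813]
 [  0.           0.           1.        ]] [[ 0.05865074  0.99827462  0.00280574]
 [ 0.96644659 -0.05748441  0.25035282]
 [ 0.25008215 -0.01197178 -0.9681506 ]] [ 0.34783625 -0.53438573  0.18588321]
[ 0.5408 -0.3142  0.0556] 0.97
[ 0.5065 -0.3854  0.0612] 0.82
[ 0.3676 -0.2622  0.0522] 0.74
[ 0.6099 -0.3155  0.0493] 0.61
```

View pics/w1.png

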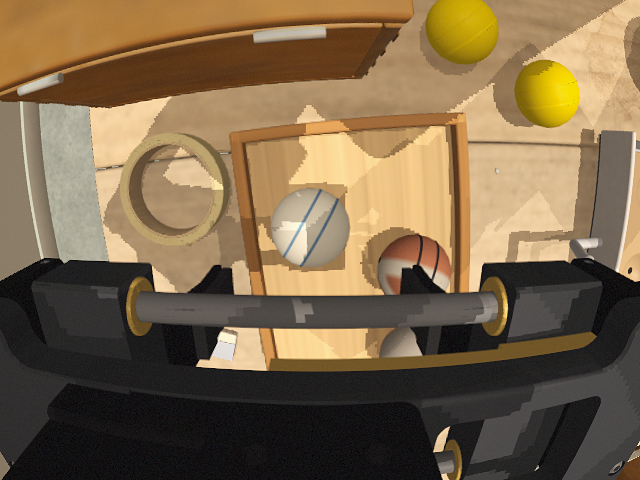

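The wrist picture shows the white sphere at (311,228), which projects to (0.516, -0.383) and agrees with the top view. It sits centred between the fingers. The brick-red one is at (415,265).

>>> play_rows(motion=[[[0,-0.001,0.03,0,0,0],[0,-0.001,0.06,0,0,0],[0,-0.001,0.085,0,0,0],[0,-0.001,0.105,0,0,0],[0,-0.001,0.119,0,0,0],[0,-0.001,0.12,0,0,0]]])

```text
time_s: 8.87
position: [0.5172, -0.3795, 0.0446]
tcp_rot: [[-0.998, 0.056, -0.004], [0.056, 0.998, 0.005], [0.005, 0.004, -1.0]]
force: [0.4, 1.1, 0.4]
opening: 0.922
grasp_force: 0.0
```

>>> play_rows(motion=[[[0,0,0,0,0,0],[0,0,0,0,0,0],[0,0,0,0,0,0],[0,0,0,0,0,0],[0,0,0,0,0,0],[0,0,0,0,0,0]]], fingers=0.04)

```text
time_s: 9.37
position: [0.5189, -0.3835, 0.049]
tcp_rot: [[-0.998, 0.059, 0.002], [0.059, 0.998, -0.002], [-0.002, -0.002, -1.0]]
force: [0.9, -0.4, 4.9]
opening: 0.674
grasp_force: 30.0
```

Run:
```python
from h import *
plan([.518,-.382,.16])
d=snap('top')
b=cv2.resize(d['frame'][160:305,235:360,::-1],None,fx=4,fy=4,interpolation=cv2.INTER_CUBIC); cv2.imwrite('pics/rk.png',b)
```

```text
t 9.37 at [ 0.5189 -0.3835  0.049 ] F [ 0.9 -0.4  4.9] op 0.0586 g 30.0
[0.0007, 0.0012, -0.111] [-0.1, 0.1, -0.1]
```

View pics/rk.png

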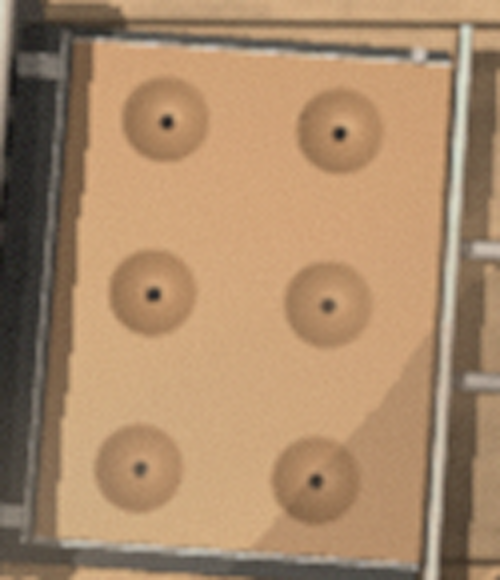

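The crop shows the front-row dimple holes at crop pixels (340,133), (328,306), (316,481). They project to (0.677,-0.0435), (0.5875,-0.037), (0.4975,-0.0315). The white sphere is gripped, so I lift and carry it.

>>> play_rows(motion=[[[0,0,-0.015,0,0,0],[0,0,-0.04,0,0,0],[0,0,-0.07,0,0,0],[0,0,-0.1,0,0,0],[0.002,0.015,-0.111,0,0,0],[0.005,0.04,-0.111,0,0,0],[0.008,0.07,-0.111,0,0,0],[0.012,0.1,-0.111,0,0,0]]])

```text
time_s: 10.08
position: [0.5116, -0.2815, 0.1588]
tcp_rot: [[-0.998, 0.06, 0.0], [0.06, 0.998, -0.0], [-0.0, -0.0, -1.0]]
force: [0.2, -0.2, -0.5]
opening: 0.674
grasp_force: 30.0
```

>>> play_rows(motion=[[[0.004,0.035,0,0,0,0],[0.008,0.07,0,0,0,0],[0.012,0.105,0,0,0,0],[0.017,0.14,0,0,0,0],[0.021,0.175,0,0,0,0],[0.025,0.21,0,0,0,0],[0.028,0.235,0,0,0,0],[0.03,0.248,0,0,0,0]]])

```text
time_s: 10.75
position: [0.4949, -0.0297, 0.1584]
tcp_rot: [[-0.998, 0.056, -0.002], [0.056, 0.998, 0.001], [0.002, 0.001, -1.0]]
force: [-0.1, 0.2, -0.5]
opening: 0.674
grasp_force: 30.0
```

Run:
```python
from h import *
plan([.4975,-.032,.10],[.4975,-.032,.066])
```

```text
t 10.75 at [ 0.4949 -0.0297  0.1584] F [-0.1  0.2 -0.5] op 0.0587 g 30.0
[-0.0028, -0.0022, 0.0583] [0.1, -0.1, 0.1]
[-0.0029, -0.0022, 0.0923] [0.1, -0.1, 0.1]
```

>>> play_rows(motion=[[[-0.002,-0.001,0.03,0,0,0],[-0.002,-0.001,0.055,0,0,0],[-0.002,-0.001,0.07,0,0,0],[-0.002,-0.001,0.08,0,0,0],[-0.002,-0.001,0.086,0,0,0],[-0.002,-0.001,0.09,0,0,0],[-0.002,-0.001,0.0915,0,0,0],[-0.002,-0.001,0.0915,0,0,0]]])

```text
time_s: 11.42
position: [0.4988, -0.0343, 0.0673]
tcp_rot: [[-0.998, 0.059, 0.001], [0.059, 0.998, -0.0], [-0.001, -0.0, -1.0]]
force: [-0.4, 0.2, -1.6]
opening: 0.678
grasp_force: 30.0
```

>>> play_rows(motion=[[[0,0,0,0,0,0],[0,0,0,0,0,0],[0,0,0,0,0,0]]])

```text
time_s: 11.67
position: [0.4988, -0.034, 0.0677]
tcp_rot: [[-0.998, 0.058, 0.001], [0.058, 0.998, -0.0], [-0.001, -0.0, -1.0]]
force: [-0.2, -0.4, -0.1]
opening: 0.672
grasp_force: 30.0
```

>>> play_rows(motion=[[[0,0.001,0.002,0,0,0],[0,0.001,0.002,0,0,0],[0,0.001,0.002,0,0,0]]])

```text
time_s: 11.92
position: [0.4989, -0.0329, 0.0653]
tcp_rot: [[-0.998, 0.058, 0.001], [0.058, 0.998, -0.0], [-0.001, -0.0, -1.0]]
force: [0.3, 0.9, 0.6]
opening: 0.674
grasp_force: 30.0
```

>>> play_rows(motion=[[[0,0,0,0,0,0],[0,0,0,0,0,0],[0,0,0,0,0,0],[0,0,0,0,0,0],[0,0,0,0,0,0],[0,0,-0.02,0,0,0],[0,0,-0.06,0,0,0],[0,0,-0.095,0,0,0]]], fingers=0.08)

```text
time_s: 12.58
position: [0.4976, -0.0327, 0.1604]
tcp_rot: [[-0.998, 0.059, -0.003], [0.059, 0.998, 0.001], [0.003, 0.001, -1.0]]
force: [0.6, -0.8, -0.7]
opening: 0.923
grasp_force: 0.0
```

Run:
```python
from h import *
d=snap('top'); spheres(d)
d=snap('wrist')
for r in finder.recognise('wrist','sphere_1'): print(np.round(r['at'],4),r['confidence'])
plan([.557,-.303,.16],[.639,-.299,.16])
```

```text
0.97 [383.4 322.2  14.9] [ 0.4133 -0.1735  0.04  ] [ 0.4139 -0.1718]
0.97 [422.3 347.4  15.4] [ 0.364  -0.2511  0.04  ] [ 0.3652 -0.2484]
0.67 [494.2 231.8  15.5] [ 0.5978 -0.3998  0.04  ] [ 0.5959 -0.395 ]
0.63 [446.8 250.5  14.9] [ 0.5588 -0.3026  0.04  ] [ 0.5575 -0.2992]
[ 0.4896 -0.0277  0.0771] 0.94
[ 0.3667 -0.2367  0.0517] 0.81
t 12.78 at [ 0.499 -0.033  0.161] F [ 0.3 -0.1  0. ] op 0.0796 g 0.0
[-0.0737, -0.2661, 0.0014] [-0.0, 0.1, -0.1]
[-0.1553, -0.2573, 0.0016] [-0.0, 0.1, -0.1]
```

The grey sphere has been knocked to (0.598,-0.400), still on the board. The white one is in its dimple. Red next.

>>> play_rows(motion=[[[-0.0745,-0.266,0,0,0,0],[-0.0745,-0.266,0,0,0,0],[-0.0745,-0.266,0,0,0,0],[-0.0745,-0.266,0,0,0,0],[-0.0745,-0.266,0,0,0,0],[-0.0745,-0.266,0,0,0,0],[-0.0745,-0.266,0,0,0,0],[-0.0745,-0.266,0,0,0,0]]])

```text
time_s: 13.45
position: [0.558, -0.3093, 0.1579]
tcp_rot: [[-0.998, 0.063, 0.001], [0.063, 0.998, -0.003], [-0.001, -0.003, -1.0]]
force: [0.3, 0.4, -0.8]
opening: 0.92
grasp_force: 0.0
```

```bash
cat >> h.py <<'E'
def wball():
    d=snap('wrist'); K=d['camera_matrix']; o=-d['R'].T@d['t']
    for r in finder.outline_of('wrist','sphere_1'):
        k=max(cv2.findContours(r['pixels'].astype('uint8'),0,2)[0],key=cv2.contourArea)
        (u,v),R=cv2.minEnclosingCircle(k)
        q=np.array([u-K[0,2],v-K[1,2]]); th=np.hypot(*q)/K[0,0]; q=q/np.hypot(*q)*np.sin(th)
        w=d['R'].T@np.array([q[0],q[1],np.cos(th)]); print('w',round(r['confidence'],2),round(u),round(v),round(R),'z.04:',np.round(o+w*(.04-o[2])/w[2],4)[:2],'z.056:',np.round(o+w*(.056-o[2])/w[2],4)[:2])
E
python3 - <<'E'
from h import *
plan([.558,-.3025,.048]); wball()
E
```

```text
t 13.45 at [ 0.558  -0.3093  0.1579] F [ 0.3  0.4 -0.8] op 0.08 g 0.0
[0.0006, 0.0071, 0.1099] [-0.2, 0.1, -0.3]
w 0.76 374 0 26 z.04: [ 0.3884 -0.2564] z.056: [ 0.3945 -0.2592]
w 0.74 630 149 34 z.04: [ 0.4961 -0.0146] z.056: [ 0.4957 -0.0321]
w 0.73 323 230 41 z.04: [ 0.5559 -0.3035] z.056: [ 0.5519 -0.3035]
w 0.67 204 283 37 z.04: [ 0.5936 -0.4002] z.056: [ 0.5873 -0.3943]
w 0.67 477 35 38 z.04: [ 0.4125 -0.1787] z.056: [ 0.4172 -0.1862]
```

>>> play_rows(motion=[[[0,0,0.02,0,0,0],[0,0,0.05,0,0,0],[0,0,0.08,0,0,0],[0,0,0.1,0,0,0],[0,0,0.111,0,0,0],[0,0,0.112,0,0,0],[0,0,0.112,0,0,0]]])

```text
time_s: 14.13
position: [0.5569, -0.3014, 0.0474]
tcp_rot: [[-0.998, 0.057, -0.002], [0.057, 0.998, 0.002], [0.002, 0.001, -1.0]]
force: [0.1, -0.4, 0.2]
opening: 0.923
grasp_force: 0.0
```

>>> play_rows(motion=[[[0,0,0,0,0,0],[0,0,0,0,0,0],[0,0,0,0,0,0],[0,0,0,0,0,0],[0,0,0,0,0,0],[0,0,0,0,0,0],[0,0,0,0,0,0]]], fingers=0.04)

```text
time_s: 14.72
position: [0.558, -0.3034, 0.0491]
tcp_rot: [[-0.998, 0.059, 0.002], [0.059, 0.998, -0.001], [-0.002, -0.001, -1.0]]
force: [0.1, -0.3, 5.9]
opening: 0.672
grasp_force: 30.0
```

Run:
```python
from h import *
plan([.588,-.036,.158])
```

```text
t 14.72 at [ 0.558  -0.3034  0.0491] F [ 0.1 -0.3  5.9] op 0.0585 g 30.0
[-0.0145, 0.2686, -0.1092] [-0.1, 0.1, -0.1]
```

>>> play_rows(motion=[[[0,0,-0.015,0,0,0],[0,0,-0.04,0,0,0],[0,0,-0.07,0,0,0],[0,0,-0.1,0,0,0],[-0.001,0.015,-0.109,0,0,0],[-0.002,0.04,-0.109,0,0,0],[-0.004,0.07,-0.109,0,0,0],[-0.006,0.1,-0.109,0,0,0]]])

```text
time_s: 15.38
position: [0.5682, -0.2013, 0.1561]
tcp_rot: [[-0.998, 0.06, -0.002], [0.06, 0.998, 0.002], [0.002, 0.002, -1.0]]
force: [0.3, 0.7, -1.2]
opening: 0.677
grasp_force: 30.0
```

>>> play_rows(motion=[[[-0.002,0.035,0,0,0,0],[-0.004,0.07,0,0,0,0],[-0.005,0.1,0,0,0,0],[-0.007,0.13,0,0,0,0],[-0.008,0.15,0,0,0,0],[-0.009,0.163,0,0,0,0],[-0.009,0.169,0,0,0,0],[-0.009,0.169,0,0,0,0]]])

```text
time_s: 16.05
position: [0.5874, -0.0337, 0.1563]
tcp_rot: [[-0.998, 0.056, -0.002], [0.056, 0.998, 0.0], [0.002, 0.0, -1.0]]
force: [0.3, 0.9, -0.6]
opening: 0.674
grasp_force: 30.0
```

Run:
```python
from h import *
plan([.588,-.036,.066])
```

```text
t 16.05 at [ 0.5874 -0.0337  0.1563] F [ 0.3  0.9 -0.6] op 0.0586 g 30.0
[-0.0009, -0.0023, 0.0903] [0.0, -0.1, 0.0]
```

>>> play_rows(motion=[[[0,-0.001,0.025,0,0,0],[0,-0.001,0.05,0,0,0],[0,-0.001,0.068,0,0,0],[0,-0.001,0.08,0,0,0],[0,-0.001,0.087,0,0,0],[0,-0.001,0.091,0,0,0],[0,-0.001,0.092,0,0,0],[0,-0.001,0.092,0,0,0]]])

```text
time_s: 16.72
position: [0.5884, -0.0369, 0.0657]
tcp_rot: [[-0.998, 0.059, 0.001], [0.059, 0.998, -0.001], [-0.001, -0.001, -1.0]]
force: [0.0, -0.5, -1.3]
opening: 0.675
grasp_force: 30.0
```

>>> play_rows(motion=[[[0,0,0,0,0,0],[0,0,0,0,0,0]]])

```text
time_s: 16.88
position: [0.5888, -0.0365, 0.0658]
tcp_rot: [[-0.998, 0.058, 0.002], [0.058, 0.998, -0.001], [-0.002, -0.001, -1.0]]
force: [0.0, -1.3, -0.4]
opening: 0.677
grasp_force: 30.0
```

>>> play_rows(motion=[[[0,0,0,0,0,0],[0,0,0,0,0,0],[0,0,0,0,0,0],[0,0,0,0,0,0],[0,0,0,0,0,0],[0,0,-0.02,0,0,0],[0,0,-0.06,0,0,0],[0,0,-0.095,0,0,0]]], fingers=0.08)

```text
time_s: 17.55
position: [0.5871, -0.0359, 0.1602]
tcp_rot: [[-0.998, 0.058, -0.003], [0.058, 0.998, 0.001], [0.003, 0.001, -1.0]]
force: [0.3, 0.0, -0.3]
opening: 0.913
grasp_force: 0.0
```

Run:
```python
from h import *
d=snap('top'); spheres(d); wball()
plan([.598,-.399,.16])
```

```text
0.94 [494.4 231.9  14.7] [ 0.5976 -0.4002  0.04  ] [ 0.5957 -0.3955]
0.88 [422.7 347.3  14.9] [ 0.3641 -0.2519  0.04  ] [ 0.3654 -0.2492]
0.72 [383.4 322.1  14.7] [ 0.4135 -0.1734  0.04  ] [ 0.4141 -0.1718]
w 0.83 134 21 36 z.04: [ 0.4143 -0.1705] z.056: [ 0.4207 -0.1623]
w 0.74 314 97 45 z.04: [ 0.4947 -0.0321] z.056: [ 0.4963 -0.032 ]
w 0.67 315 226 43 z.04: [ 0.59   -0.0375] z.056: [ 0.586  -0.0371]
w 0.56 62 4 30 z.04: [ 0.3755 -0.2467] z.056: [ 0.3842 -0.234 ]
t 17.75 at [ 0.5886 -0.0362  0.1612] F [-0.2 -0.9 -0.5] op 0.0797 g 0.0
[-0.0306, -0.3617, 0.0015] [-0.0, 0.2, -0.1]
```

Both are seated within 1–2 mm. Next is grey.

>>> play_rows(motion=[[[-0.0305,-0.362,0,0,0,0],[-0.0305,-0.362,0,0,0,0],[-0.0305,-0.362,0,0,0,0],[-0.0305,-0.362,0,0,0,0],[-0.0305,-0.362,0,0,0,0],[-0.0305,-0.362,0,0,0,0],[-0.0305,-0.362,0,0,0,0],[-0.0305,-0.362,0,0,0,0]]])

```text
time_s: 18.42
position: [0.595, -0.3705, 0.1573]
tcp_rot: [[-0.998, 0.059, -0.004], [0.059, 0.998, 0.003], [0.004, 0.003, -1.0]]
force: [0.5, 0.1, 0.2]
opening: 0.922
grasp_force: 0.0
```

>>> play_rows(motion=[[[-0.002,-0.029,0,0,0,0],[-0.002,-0.029,0,0,0,0],[-0.002,-0.029,0,0,0,0],[-0.002,-0.029,0,0,0,0],[-0.002,-0.029,0,0,0,0]]])

```text
time_s: 18.83
position: [0.5963, -0.3961, 0.1586]
tcp_rot: [[-0.998, 0.057, -0.003], [0.057, 0.998, 0.003], [0.003, 0.003, -1.0]]
force: [-0.8, -0.7, 0.1]
opening: 0.918
grasp_force: 0.0
```

Run:
```python
from h import *
plan([.597,-.399,.048]); wball()
```

```text
t 18.83 at [ 0.5963 -0.3961  0.1586] F [-0.8 -0.7  0.1] op 0.0799 g 0.0
[-0.0012, -0.0032, 0.1106] [0.2, -0.2, 0.0]
w 0.92 556 13 33 z.04: [ 0.4184 -0.1844] z.056: [ 0.4251 -0.1969]
w 0.75 309 233 41 z.04: [ 0.5959 -0.4005] z.056: [ 0.5919 -0.4   ]
```

>>> play_rows(motion=[[[-0.0005,-0.003,0.02,0,0,0],[-0.0005,-0.003,0.05,0,0,0],[-0.0005,-0.003,0.08,0,0,0],[-0.0005,-0.003,0.1,0,0,0],[-0.0005,-0.003,0.11,0,0,0],[-0.0005,-0.003,0.111,0,0,0],[-0.0005,-0.003,0.111,0,0,0]]])

```text
time_s: 19.52
position: [0.5975, -0.4009, 0.0492]
tcp_rot: [[-0.998, 0.057, -0.0], [0.057, 0.998, 0.0], [0.0, 0.0, -1.0]]
force: [0.2, -0.6, 0.1]
opening: 0.915
grasp_force: 0.0
```

>>> play_rows(motion=[[[0,0,0,0,0,0],[0,0,0,0,0,0],[0,0,0,0,0,0],[0,0,0,0,0,0],[0,0,0,0,0,0],[0,0,0,0,0,0],[0,0,0,0,0,0]]], fingers=0.04)

```text
time_s: 20.1
position: [0.5977, -0.4019, 0.0503]
tcp_rot: [[-0.998, 0.058, 0.001], [0.058, 0.998, -0.001], [-0.001, -0.001, -1.0]]
force: [-0.5, 0.5, 5.4]
opening: 0.674
grasp_force: 30.0
```

Run:
```python
from h import *
plan([.678,-.0425,.158])
```

```text
t 20.1 at [ 0.5977 -0.4019  0.0503] F [-0.5  0.5  5.4] op 0.0587 g 30.0
[-0.0593, 0.3634, -0.108] [-0.1, 0.1, -0.1]
```

>>> play_rows(motion=[[[0,0,-0.015,0,0,0],[0,0,-0.04,0,0,0],[0,0,-0.07,0,0,0],[0,0,-0.1,0,0,0],[-0.003,0.015,-0.108,0,0,0],[-0.007,0.04,-0.108,0,0,0],[-0.011,0.07,-0.108,0,0,0],[-0.016,0.1,-0.108,0,0,0]]])

```text
time_s: 20.77
position: [0.6183, -0.3007, 0.1567]
tcp_rot: [[-0.998, 0.06, -0.001], [0.06, 0.998, 0.001], [0.001, 0.001, -1.0]]
force: [0.4, 0.3, -0.7]
opening: 0.674
grasp_force: 30.0
```

>>> play_rows(motion=[[[-0.006,0.035,0,0,0,0],[-0.012,0.07,0,0,0,0],[-0.017,0.105,0,0,0,0],[-0.023,0.14,0,0,0,0],[-0.029,0.175,0,0,0,0],[-0.035,0.21,0,0,0,0],[-0.04,0.24,0,0,0,0],[-0.043,0.258,0,0,0,0]]])

```text
time_s: 21.43
position: [0.6761, -0.0423, 0.1561]
tcp_rot: [[-0.998, 0.056, -0.002], [0.056, 0.998, 0.002], [0.002, 0.002, -1.0]]
force: [0.5, -0.9, -1.4]
opening: 0.674
grasp_force: 30.0
```

>>> play_rows(motion=[[[0,0.005,0,0,0,0],[0,0.005,0,0,0,0],[0,0.005,0,0,0,0],[0,0.005,0,0,0,0]]])

```text
time_s: 21.77
position: [0.6768, -0.0439, 0.1568]
tcp_rot: [[-0.998, 0.06, -0.001], [0.06, 0.998, -0.0], [0.001, -0.001, -1.0]]
force: [0.6, -0.5, -0.8]
opening: 0.674
grasp_force: 30.0
```

Run:
```python
from h import *
plan([.678,-.0425,.067])
```

```text
t 21.77 at [ 0.6768 -0.0439  0.1568] F [ 0.6 -0.5 -0.8] op 0.0586 g 30.0
[-0.0012, 0.0015, 0.0898] [-0.0, -0.0, -0.1]
```

>>> play_rows(motion=[[[-0.0005,0.001,0.025,0,0,0],[-0.0005,0.001,0.05,0,0,0],[-0.0005,0.001,0.068,0,0,0],[-0.0005,0.001,0.08,0,0,0],[-0.0005,0.001,0.087,0,0,0],[-0.0005,0.001,0.09,0,0,0],[-0.0005,0.001,0.0905,0,0,0],[-0.0005,0.001,0.0905,0,0,0]]])

```text
time_s: 22.43
position: [0.6786, -0.0421, 0.0675]
tcp_rot: [[-0.998, 0.059, 0.002], [0.059, 0.998, -0.0], [-0.002, -0.0, -1.0]]
force: [0.2, 0.3, -1.6]
opening: 0.678
grasp_force: 30.0
```

>>> play_rows(motion=[[[0,0,0,0,0,0],[0,0,0,0,0,0]]])

```text
time_s: 22.6
position: [0.6785, -0.0416, 0.0676]
tcp_rot: [[-0.998, 0.058, 0.002], [0.058, 0.998, -0.0], [-0.002, -0.0, -1.0]]
force: [-0.1, 0.6, -1.4]
opening: 0.676
grasp_force: 30.0
```

>>> play_rows(motion=[[[0.001,-0.001,0.001,0,0,0],[0.001,-0.001,0.001,0,0,0]]])

```text
time_s: 22.77
position: [0.6776, -0.0427, 0.0666]
tcp_rot: [[-0.998, 0.058, 0.002], [0.058, 0.998, -0.001], [-0.002, -0.0, -1.0]]
force: [0.0, 0.3, 1.3]
opening: 0.673
grasp_force: 30.0
```

>>> play_rows(motion=[[[0,0,0,0,0,0],[0,0,0,0,0,0],[0,0,0,0,0,0],[0,0,0,0,0,0],[0,0,0,0,0,0],[0,0,-0.02,0,0,0],[0,0,-0.06,0,0,0],[0,0,-0.095,0,0,0]]], fingers=0.08)

```text
time_s: 23.43
position: [0.6758, -0.0423, 0.1603]
tcp_rot: [[-0.998, 0.058, -0.003], [0.058, 0.998, 0.001], [0.004, 0.001, -1.0]]
force: [0.6, -0.7, -0.2]
opening: 0.914
grasp_force: 0.0
```

>>> play_rows(motion=[[[0.09,-0.126,0,0,0,0],[0.09,-0.126,0,0,0,0],[0.09,-0.126,0,0,0,0],[0.09,-0.126,0,0,0,0],[0.09,-0.126,0,0,0,0],[0.09,-0.126,0,0,0,0]]], fingers=0.06)

```text
time_s: 23.93
position: [0.5787, -0.1644, 0.1607]
tcp_rot: [[-0.998, 0.062, -0.0], [0.062, 0.998, 0.0], [0.0, 0.0, -1.0]]
force: [-0.9, 0.8, -0.6]
opening: 0.698
grasp_force: 0.0
```

Run:
```python
from h import *
d=snap('top','top2.png'); spheres(d); wball()
cv2.imwrite('pics/c3.png',cv2.resize(d['frame'][130:330,220:520,::-1],None,fx=2.6,fy=2.6))
plan([.577,-.168,.088])
```

```text
0.8 [316.  234.1  14.9] [ 0.5902 -0.0364  0.04  ] [ 0.5884 -0.0366]
0.72 [318.6 189.9  14.9] [ 0.6814 -0.0411  0.04  ] [ 0.6783 -0.0412]
0.6 [312.6 279.1  15.6] [ 0.4985 -0.0305  0.04  ] [ 0.498  -0.0308]
0.56 [423.  347.5  14.8] [ 0.3637 -0.2526  0.04  ] [ 0.365  -0.2499]
w 0.89 284 9 41 z.04: [ 0.4134 -0.1752] z.056: [ 0.4193 -0.1742]
w 0.68 491 114 41 z.04: [ 0.495  -0.0239] z.056: [ 0.496  -0.0319]
w 0.64 483 234 40 z.04: [ 0.5898 -0.0293] z.056: [ 0.5851 -0.037 ]
w 0.58 181 0 15 z.04: [ 0.3934 -0.2532] z.056: [ 0.4005 -0.2475]
t 24.13 at [ 0.5804 -0.1621  0.1605] F [-0.6  0.2 -0.3] op 0.0601 g 0.0
[0.0031, -0.0061, 0.0725] [0.0, 0.0, 0.0]
```

View pics/c3.png

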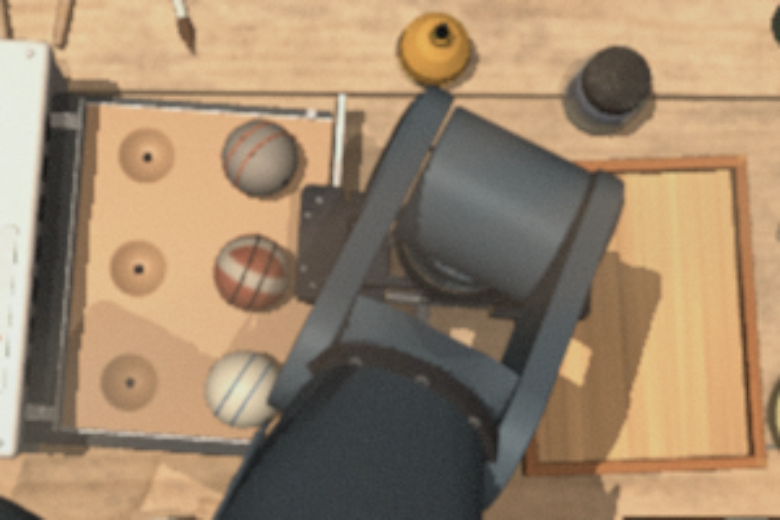

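The crop shows all three spheres in the front-row dimples: grey (260,157), red (252,272), white (245,387). Next, the handle.

>>> play_rows(motion=[[[0.003,-0.006,0.0,0,0,0],[0.003,-0.006,0.015,0,0,0],[0.003,-0.006,0.035,0,0,0],[0.003,-0.006,0.055,0,0,0],[0.003,-0.006,0.068,0,0,0],[0.003,-0.006,0.071,0,0,0],[0.003,-0.006,0.071,0,0,0]]])

```text
time_s: 24.72
position: [0.5758, -0.1681, 0.0884]
tcp_rot: [[-0.998, 0.057, -0.002], [0.057, 0.998, 0.001], [0.002, 0.001, -1.0]]
force: [-0.1, -0.2, 0.9]
opening: 0.688
grasp_force: 0.0
```

>>> play_rows(motion=[[[0,0,0,0,0,0],[0,0,0,0,0,0],[0,0,0,0,0,0],[0,0,0,0,0,0],[0,0,0,0,0,0],[0,0,0,0,0,0],[0,0,0,0,0,0],[0,0,0,0,0,0]]], fingers=0.0)

```text
time_s: 25.38
position: [0.5762, -0.1689, 0.0897]
tcp_rot: [[-0.998, 0.059, 0.0], [0.059, 0.998, -0.0], [-0.0, -0.0, -1.0]]
force: [0.4, 0.6, -0.4]
opening: 0.166
grasp_force: 0.0
```

>>> play_rows(motion=[[[0,0,0,0,0,0],[0,0,0,0,0,0],[0,0,0,0,0,0],[0,0,0,0,0,0]]])

```text
time_s: 25.72
position: [0.5762, -0.168, 0.0896]
tcp_rot: [[-0.998, 0.059, -0.0], [0.059, 0.998, 0.001], [0.0, 0.001, -1.0]]
force: [0.5, 3.7, 1.9]
opening: 0.126
grasp_force: 30.0
```

>>> play_rows(motion=[[[0,0.003,0,0,0,0],[0,0.009,0,0,0,0],[0,0.018,0,0,0,0],[0,0.028,0,0,0,0],[0,0.039,0,0,0,0],[0,0.051,0,0,0,0],[0,0.063,0,0,0,0],[0,0.075,0,0,0,0]]])

```text
time_s: 26.38
position: [0.5807, -0.0925, 0.0896]
tcp_rot: [[-0.998, 0.058, 0.0], [0.058, 0.998, -0.0], [-0.0, -0.0, -1.0]]
force: [-1.6, -3.1, 0.5]
opening: 0.127
grasp_force: 30.0
```

>>> play_rows(motion=[[[0,0.012,0,0,0,0],[0,0.024,0,0,0,0],[0,0.036,0,0,0,0],[0,0.048,0,0,0,0],[0,0.06,0,0,0,0],[0,0.072,0,0,0,0],[0,0.084,0,0,0,0],[0,0.096,0,0,0,0]]])

```text
time_s: 27.05
position: [0.5864, 0.003, 0.0896]
tcp_rot: [[-0.998, 0.058, 0.0], [0.058, 0.998, -0.0], [-0.0, -0.0, -1.0]]
force: [0.5, -4.3, 0.9]
opening: 0.127
grasp_force: 30.0
```

>>> play_rows(motion=[[[0,0.008,0,0,0,0],[0,0.014,0,0,0,0],[0,0.019,0,0,0,0],[0,0.023,0,0,0,0],[0,0.026,0,0,0,0],[0,0.029,0,0,0,0],[0,0.031,0,0,0,0],[0,0.033,0,0,0,0]]])

```text
time_s: 27.72
position: [0.5883, 0.0347, 0.0896]
tcp_rot: [[-0.998, 0.059, 0.0], [0.059, 0.998, -0.0], [-0.0, -0.0, -1.0]]
force: [-0.9, -3.1, 2.8]
opening: 0.125
grasp_force: 30.0
```

>>> play_rows(motion=[[[0,0.002,0,0,0,0],[0,0.004,0,0,0,0],[0,0.006,0,0,0,0],[0,0.008,0,0,0,0],[0,0.01,0,0,0,0],[0,0.012,0,0,0,0],[0,0.013,0,0,0,0],[0,0.013,0,0,0,0]]])

```text
time_s: 28.38
position: [0.589, 0.0467, 0.0896]
tcp_rot: [[-0.998, 0.058, -0.0], [0.058, 0.998, -0.002], [-0.0, -0.002, -1.0]]
force: [0.0, -7.7, 2.0]
opening: 0.128
grasp_force: 30.0
```

>>> play_rows(motion=[[[0,0.001,0,0,0,0],[0,0.002,0,0,0,0],[0,0.002,0,0,0,0],[0,0.002,0,0,0,0]]])

```text
time_s: 28.72
position: [0.589, 0.0469, 0.0896]
tcp_rot: [[-0.998, 0.057, -0.001], [0.057, 0.998, -0.005], [0.0, -0.005, -1.0]]
force: [-0.7, -13.3, 1.8]
opening: 0.124
grasp_force: 30.0
```

Rack home: the travel adds up to 0.215 m and it meets a hard stop. Releasing.

>>> play_rows(motion=[[[0,-0.001,0,0,0,0],[0,-0.002,0,0,0,0],[0,-0.0025,0,0,0,0],[0,-0.0025,0,0,0,0]]])

```text
time_s: 29.05
position: [0.589, 0.0467, 0.0896]
tcp_rot: [[-0.998, 0.058, 0.0], [0.058, 0.998, -0.001], [-0.0, -0.001, -1.0]]
force: [0.8, -6.1, 2.4]
opening: 0.123
grasp_force: 30.0
```

>>> play_rows(motion=[[[0,0,0,0,0,0],[0,0,0,0,0,0],[0,0,0,0,0,0],[0,0,0,0,0,0],[0,0,-0.02,0,0,0],[0,0,-0.05,0,0,0],[0,0,-0.09,0,0,0],[0,0,-0.13,0,0,0]]], fingers=0.06)

```text
time_s: 29.72
position: [0.5876, 0.0481, 0.2197]
tcp_rot: [[-0.998, 0.058, -0.004], [0.058, 0.998, 0.001], [0.004, 0.001, -1.0]]
force: [0.6, -0.9, -0.0]
opening: 0.635
grasp_force: 0.0
```

Run:
```python
from h import *
d=snap('top','top3.png')
plan([.534,.212,.22],yaw=176.7)
print(bot.read_state()['joint_positions'])
for r in finder.recognise('top','dial_grip')+finder.recognise('top','rack_handle'): print(r['at'],r['confidence'])
cv2.imwrite('pics/c4.png',cv2.resize(d['frame'][130:330,100:360,::-1],None,fx=3,fy=3,interpolation=cv2.INTER_CUBIC))
```

```text
t 29.77 at [0.5929 0.0478 0.229 ] F [ 2.4 -0.3  4.1] op 0.0568 g 0.0
[0.0684, 0.1605, 0.0081] [-0.6, 0.6, -90.0]
[-6.16859622e+00  2.82924909e+01  8.77636247e+01  4.87283549e-02
  6.31801939e+01 -9.28881779e+01]
[0.5574, 0.1178, 0.032] 0.84
```

View pics/c4.png

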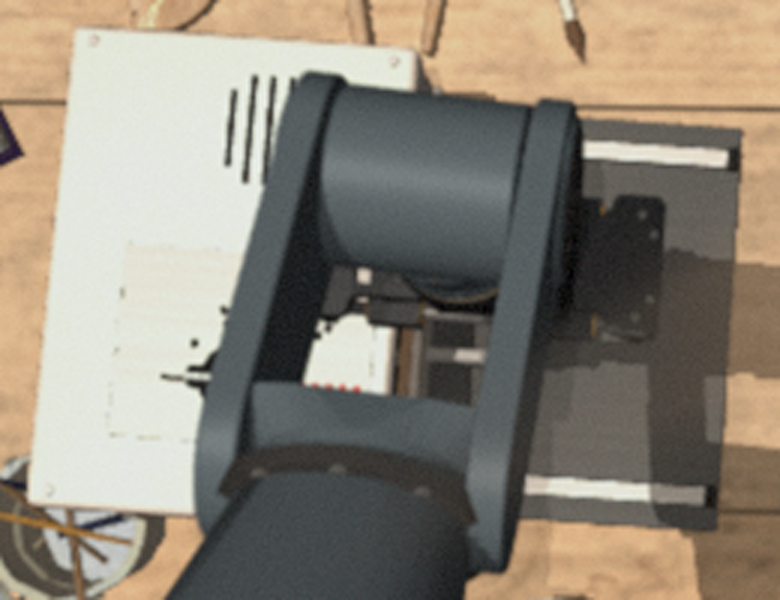

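Strip flush with the mouth and the handle just in front of it, so the rack is home; pointer still at (165,377), off. On to the dial. Joint 6 allows a start at tool yaw -3.3°, then +144°.

>>> play_rows(motion=[[[0.068,0.16,0,0,0,90],[0.068,0.16,0,0,0,90],[0.068,0.16,0,0,0,90],[0.068,0.16,0,0,0,90],[0.068,0.16,0,0,0,90],[0.068,0.16,0,0,0,90],[0.068,0.16,0,0,0,90],[0.068,0.16,0,0,0,90]]])

```text
time_s: 30.53
position: [0.5284, 0.2119, 0.2176]
tcp_rot: [[-0.512, 0.859, -0.004], [0.859, 0.512, -0.0], [0.002, -0.004, -1.0]]
force: [-0.2, -0.2, -0.1]
opening: 0.691
grasp_force: 0.0
```

Run:
```python
from h import *
plan([.534,.212,.22],yaw=-3.3)
```

```text
t 30.53 at [0.5284 0.2119 0.2176] F [-0.2 -0.2 -0.1] op 0.0602 g 0.0
[-0.0028, 0.0048, -0.0024] [-0.2, -0.0, 34.1]
```

>>> play_rows(motion=[[[-0.002,0.004,0,0,0,34.1],[-0.002,0.004,0,0,0,34.1],[-0.002,0.004,0,0,0,34.1],[-0.002,0.004,0,0,0,34.1],[-0.002,0.004,0,0,0,34.1],[-0.002,0.004,0,0,0,34.1],[-0.002,0.004,0,0,0,34.1],[-0.002,0.004,0,0,0,34.1]]])

```text
time_s: 31.2
position: [0.534, 0.2114, 0.2186]
tcp_rot: [[0.051, 0.999, -0.002], [0.999, -0.051, -0.0], [-0.0, -0.002, -1.0]]
force: [0.5, -0.4, -0.3]
opening: 0.691
grasp_force: 0.0
```

Run:
```python
from h import *
plan([.534,.212,.16],yaw=-3.3); print(bot.read_state()['joint_positions'][5])
d=snap('wrist','w2.png'); K=d['camera_matrix']
for X in ([.534,.212,.169],[.5354,.2367,.169],[.5326,.1873,.169]):
    p=d['R']@np.array(X)+d['t']; th=np.arctan2(np.hypot(p[0],p[1]),p[2]); q=p[:2]/np.hypot(p[0],p[1])*th*K[0,0]+K[:2,2]; print(X,q)
```

```text
t 31.2 at [0.534  0.2114 0.2186] F [ 0.5 -0.4 -0.3] op 0.0601 g 0.0
[0.0006, 0.0, 0.0586] [-0.1, 0.0, 0.4]
13.38662763152478
[0.534, 0.212, 0.169] [316.4891286  264.61187822]
[0.5354, 0.2367, 0.169] [316.7368307  221.26133761]
[0.5326, 0.1873, 0.169] [316.2588345  304.68770313]
```

View pics/w2.png

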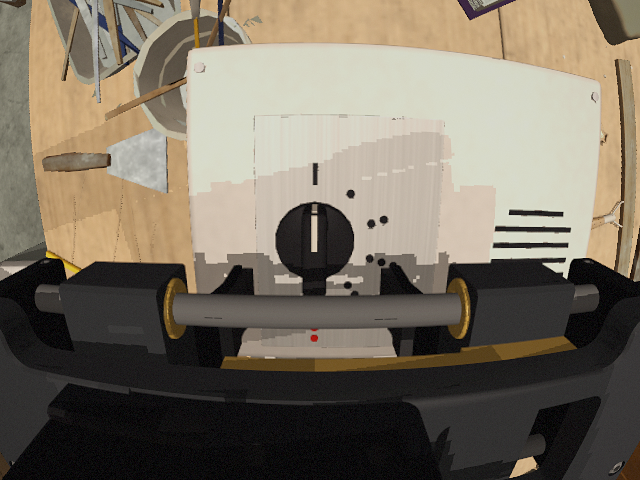

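The wrist picture shows the pointer line at (314,228), the bar mark at (315,174), dots at (350,194), (371,222)/(384,219), (370,258)/(382,262), and the knob disc centred near (314,242). I'll refine the axis from these.

Run:
```python
from h import *
d=snap('wrist'); K=d['camera_matrix']; o=-d['R'].T@d['t']
def back(u,v,z):
    q=np.array([u-K[0,2],v-K[1,2]]); n=np.hypot(*q); q=q/n*np.sin(n/K[0,0])
    w=d['R'].T@np.array([q[0],q[1],np.cos(n/K[0,0])]); return np.round(o+w*(z-o[2])/w[2],4)
print('cam',o)
for z in (.134,.139,.142): print('disc',z,back(314.5,242,z),back(276,241,z),back(353,241,z),back(314.5,203,z))
print('wing far end',back(314,203,.169),'line',back(314,205,.169),back(314,252,.169))
for p in [(315,163),(315,185),(350,194),(371,223),(384,219),(370,258),(382,262)]: print(p,back(*p,.132))
t=snap('top')
print(ray(t,(240/3+100-.33,381/3+130-.33),.139), 'line end',ray(t,(165/3+99.67,377/3+129.67),.132))
```

```text
cam [0.53797879 0.28068082 0.36490029]
disc 0.134 [0.5331 0.2151 0.134 ] [0.5082 0.2171 0.134 ] [0.558  0.2145 0.134 ] [0.5344 0.2406 0.134 ]
disc 0.139 [0.5332 0.2165 0.139 ] [0.5088 0.2184 0.139 ] [0.5576 0.2159 0.139 ] [0.5345 0.2415 0.139 ]
disc 0.142 [0.5333 0.2174 0.142 ] [0.5092 0.2193 0.142 ] [0.5573 0.2168 0.142 ] [0.5346 0.242  0.142 ]
wing far end [0.5347 0.2467 0.169 ] line [0.5346 0.2456 0.169 ] [0.5332 0.2193 0.169 ]
(315, 163) [0.5361 0.2657 0.132 ]
(315, 185) [0.5353 0.2518 0.132 ]
(350, 194) [0.5572 0.245  0.132 ]
(371, 223) [0.5702 0.2254 0.132 ]
(384, 219) [0.5788 0.2277 0.132 ]
(370, 258) [0.5693 0.2016 0.132 ]
(382, 262) [0.5774 0.1983 0.132 ]
[0.53478065 0.21473237 0.139     ] line end [0.53740174 0.26317403 0.132     ]
```

>>> play_rows(motion=[[[0.0045,-0.0005,0.015,0,0,0.4],[0.0045,-0.0005,0.035,0,0,0.4],[0.0045,-0.0005,0.05,0,0,0.4],[0.0045,-0.0005,0.057,0,0,0.4],[0.0045,-0.0005,0.059,0,0,0.4],[0.0045,-0.0005,0.059,0,0,0.4]]])

```text
time_s: 31.85
position: [0.5345, 0.2158, 0.1603]
tcp_rot: [[0.06, 0.998, -0.001], [0.998, -0.06, -0.0], [-0.0, -0.001, -1.0]]
force: [0.4, 0.3, -0.2]
opening: 0.694
grasp_force: 0.0
```

>>> play_rows(motion=[[[0,0,0,0,0,0],[0,0,0,0,0,0],[0,0,0,0,0,0],[0,0,0,0,0,0],[0,0,0,0,0,0],[0,0,0,0,0,0],[0,0,0,0,0,0],[0,0,0,0,0,0]]], fingers=0.0)

```text
time_s: 32.52
position: [0.5332, 0.2159, 0.1605]
tcp_rot: [[0.061, 0.998, -0.004], [0.998, -0.061, 0.0], [-0.0, -0.004, -1.0]]
force: [-6.4, 0.6, 3.8]
opening: 0.167
grasp_force: 3.0
```

>>> play_rows(motion=[[[0,0,0,0,0,0],[0,0,0,0,0,0],[0,0,0,0,0,0],[0,0,0,0,0,0]]])

```text
time_s: 32.85
position: [0.5328, 0.2159, 0.1605]
tcp_rot: [[0.061, 0.998, -0.004], [0.998, -0.061, -0.0], [-0.0, -0.004, -1.0]]
force: [-5.5, 0.2, 5.1]
opening: 0.16
grasp_force: 30.0
```

>>> play_rows(motion=[[[0,-0.0015,0,0,0,3],[0,-0.0015,0,0,0,9],[0,-0.0015,0,0,0,15],[0,-0.0015,0,0,0,21],[0,-0.0015,0,0,0,27],[0,-0.0015,0,0,0,33],[0,-0.0015,0,0,0,39],[0,-0.0015,0,0,0,45]]])

```text
time_s: 33.52
position: [0.5332, 0.2157, 0.1605]
tcp_rot: [[0.751, 0.66, 0.0], [0.66, -0.751, -0.001], [-0.0, 0.001, -1.0]]
force: [-2.0, -0.2, 1.7]
opening: 0.157
grasp_force: 30.0
```

>>> play_rows(motion=[[[0,0,0,0,0,6],[0,0,0,0,0,12],[0,0,0,0,0,18],[0,0,0,0,0,24],[0,0,0,0,0,30],[0,0,0,0,0,36],[0,0,0,0,0,42],[0,0,0,0,0,48]]])

```text
time_s: 34.18
position: [0.5333, 0.2152, 0.1605]
tcp_rot: [[0.993, -0.117, 0.0], [-0.117, -0.993, -0.002], [0.001, 0.001, -1.0]]
force: [-2.1, -2.0, 1.3]
opening: 0.161
grasp_force: 30.0
```

>>> play_rows(motion=[[[0,0,0,0,0,6],[0,0,0,0,0,12],[0,0,0,0,0,18],[0,0,0,0,0,24],[0,0,0,0,0,30],[0,0,0,0,0,36],[0,0,0,0,0,42],[0,0,0,0,0,48]]])

```text
time_s: 34.85
position: [0.5331, 0.2148, 0.1605]
tcp_rot: [[0.578, -0.816, -0.0], [-0.816, -0.578, -0.002], [0.002, 0.002, -1.0]]
force: [-1.8, -2.7, 2.3]
opening: 0.161
grasp_force: 30.0
```

Run:
```python
from h import *
plan([.5335,.2155,.16],yaw=-147.3); s=bot.read_state(); print(s['joint_positions'][5],s['moment'])
```

```text
t 34.85 at [0.5331 0.2148 0.1605] F [-1.8 -2.7  2.3] op 0.014 g 30.0
[-0.0003, -0.0008, 0.0005] [0.1, -0.1, 2.6]
155.69234114189814 [-0.4771186   0.52079332  0.00076507]
```

>>> play_rows(motion=[[[0,0,0,0,0,2.5],[0,0,0,0,0,2.5],[0,0,0,0,0,2.5]]])

```text
time_s: 35.1
position: [0.533, 0.2148, 0.1605]
tcp_rot: [[0.546, -0.838, -0.0], [-0.838, -0.546, -0.002], [0.002, 0.001, -1.0]]
force: [-3.1, -4.5, 2.4]
opening: 0.152
grasp_force: 30.0
```

>>> play_rows(motion=[[[0,0,0,0,0,0],[0,0,0,0,0,0],[0,0,0,0,0,0],[0,0,0,0,0,0],[0,0,0,0,0,0],[0,0,-0.02,0,0,0],[0,0,-0.05,0,0,0],[0,0,-0.085,0,0,0]]], fingers=0.06)

```text
time_s: 35.77
position: [0.5318, 0.2159, 0.2446]
tcp_rot: [[0.545, -0.838, -0.005], [-0.838, -0.545, -0.001], [-0.002, 0.004, -1.0]]
force: [1.6, -0.5, 0.2]
opening: 0.651
grasp_force: 0.0
```

>>> play_rows(motion=[[[-0.08,-0.15,-0.03,0,0,-40],[-0.08,-0.15,-0.03,0,0,-40],[-0.08,-0.15,-0.03,0,0,-40],[-0.08,-0.15,-0.03,0,0,-40],[-0.08,-0.15,-0.03,0,0,-40],[-0.08,-0.15,-0.03,0,0,-40],[-0.08,-0.15,-0.03,0,0,-40],[-0.08,-0.15,-0.03,0,0,-40]]])

```text
time_s: 36.43
position: [0.6149, 0.365, 0.275]
tcp_rot: [[0.956, -0.293, -0.001], [-0.293, -0.956, -0.0], [-0.001, 0.0, -1.0]]
force: [0.4, 0.2, -0.4]
opening: 0.691
grasp_force: 0.0
```

Run:
```python
from h import *
d=snap('scene'); t=snap('top')
plan([.5,.2,.2])
a=cv2.resize(d['frame'][130:310,160:400,::-1],None,fx=3.3,fy=3.3,interpolation=cv2.INTER_CUBIC)[:,:400*2]
cv2.imwrite('pics/f1.png',a[:600,:800])
cv2.imwrite('pics/f2.png',cv2.resize(t['frame'][130:330,100:360,::-1],None,fx=3,fy=3,interpolation=cv2.INTER_CUBIC))
```

```text
t 36.53 at [0.6149 0.3644 0.2753] F [ 0.5  0.8 -1. ] op 0.0601 g 0.0
[-0.0615, 0.1908, 0.0754] [0.0, -0.0, 166.2]
```

View pics/f1.png

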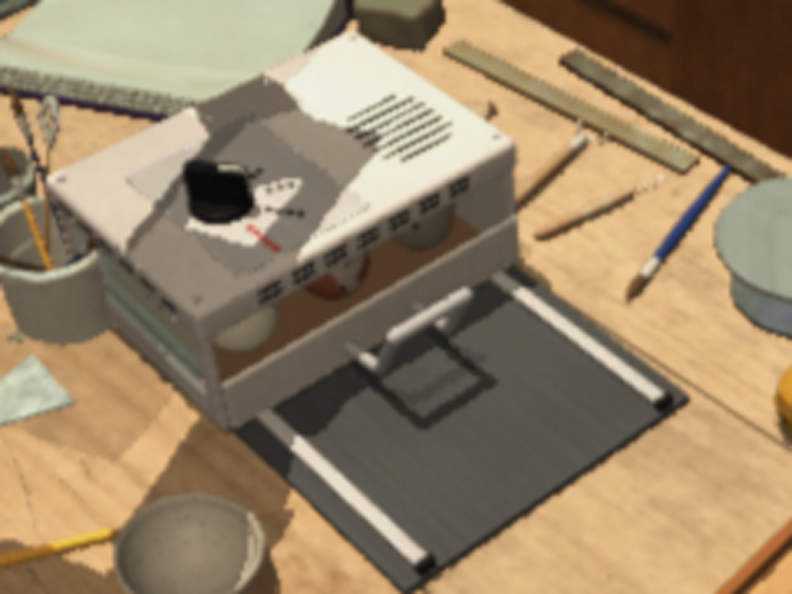

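View pics/f2.png

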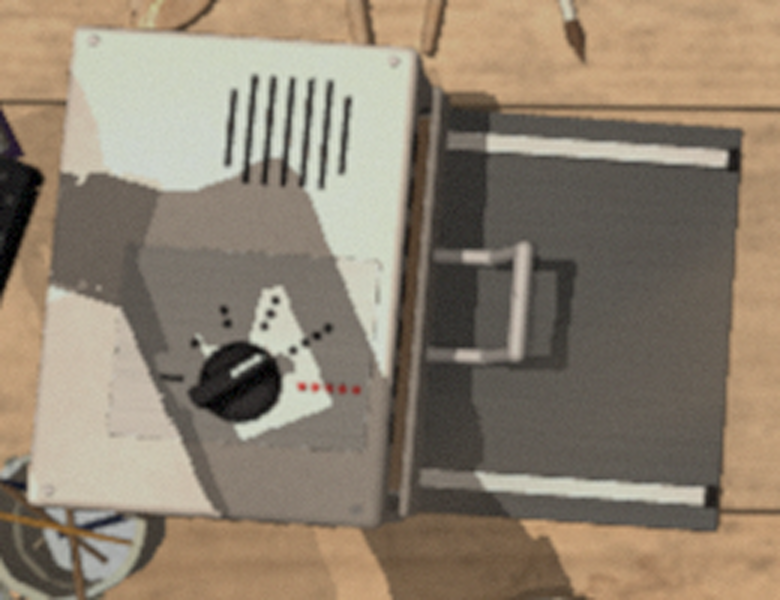

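The top crop shows the pointer line (248,365) aimed at the four dots (290–330,350–328). The scene crop shows the strip seated at the mouth with the spheres inside behind it. The rack travelled 0.215 m against its stop.

```bash
python3 -c "
from rig import bot
print(bot.hand_in())"
```

```text
the job is handed in; nothing more can be done
None
```

The job is handed in with no verdict returned: by the last pictures and readings, all three spheres present (white, brick-red, grey) sit in their own front-row dimples, the rack is home past its catch, and the switch points at four dots.

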